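# Angle the batten past the reel post into the drilling jig

## Robot

A 6-joint arm with a two-finger parallel gripper is mounted at the origin on the work surface. World frame = base frame: x ahead of the robot, y to its left, z up, the work surface at z = 0. Lengths are in m, angles in rad, forces in N, time in s.
With the tool pointing down it reaches from about 0.275 to 0.875 m from the base axis. Payload 12.5 kg.
Tool frame: the origin (TCP) lies on the centre line of the jaws, within the pads' length; the fingertips stand 11 mm ahead of it and the grasp point (between the pads) lies 8 mm behind it; z points along the fingers, y is the line along which they close (so a half turn about z gives the same grasp; the last joint's range is limited). The gripper opens to 85 mm and grips with 20 to 120 N. Pads are 22 mm wide; open, the fingers measure 114 mm over their backs; the gripper's body (76 mm by 85 mm) begins 54 mm behind the grasp point. The pads swing forward as they close: fully open they stand 13 mm farther back than shut.
Start: joints at [1.23, 0.351, 1.652, -0, 1.139, -0.085], TCP at [0.139, 0.532, 0.215] pointing down, gripper open.
Joint ranges: [-2.75, 2.75], [-0.79, 2.1], [0.01, 2.65], [-1.57, 4.71], [0.07, 3.14], [-2.87, 2.87]. Speed limits (rad/s): [2.22, 2.22, 2.79, 3.14, 3.14, 3.14].

## Interface

Orientations are given as [roll, pitch, yaw] about the fixed x, y, z axes, in that order (R = Rz(yaw) Ry(pitch) Rx(roll)).
In Python, from plant import ctrl, vision, models gives the robot as it stands.
- The arm moves only by the tool send_rows, never from a script. Its arguments are lists of equal length, an entry for each row: "offset": the shift along the tool's x, y, z in cm, a list of three; "turn": the turn, a rotation vector about the tool's x, y, z in degrees, a list of three. A call has 1 to 10 rows; each row shifts and turns the commanded pose from where the row before left it, along the tool's axes as they then stand; what a row does not reach is not made up. A row lasts 1/12 s, in which the tool goes at most 41.7 mm and 7.16 degrees, less where a joint would pass 70% of its speed; a pose out of reach is approached as far as the arm can. A call is refused whole if a number of a shift passes 4.17 or a number of a turn 7.16, either way. A call with a gripper value outside its range is refused whole. "grip" is the closure in counts, from 0 (fully open) to 255 (shut), set as the call begins (left out, the last holds). The fingers move at their own pace and stop on an object; "squeeze" is the grip in N (left out, the last holds). Time passes only in rows, so rows that do not move let the fingers close. It gives the time, the measured TCP pose, the force, the opening and the grip force at its end, in the units of the state.
- ctrl.state(): the state, without advancing time (a new reading comes with each control period).
- vision.camera(name): name is "side" or "top" or "wrist"; returns a dict with "pixels" (384x512x3 uint8, blue, green, red), "z_map" (384x512 float32, m along the optical axis (not along the pixel's ray), 0 where there is no reading), "fx", "fy", "cx", "cy" (pixels), "cam_to_world" (4x4, takes a point from camera to world coordinates). Camera axes: x right, y down, z forward; pixel columns grow to the right and rows downward; lengths in m; the calibration is good to about 2 mm. A picture is of the moment at which its call begins.
- ctrl.job_done(): hands the job in; it is judged then, once.
Trained networks look in a picture, given as the dict that the camera call returned (one of the last four; its "shot" number tells which), for a name from the list of things; names that differ only in an ending like _2 or _b are one class to them, and where a whole thing is asked for, a point or a joint stands for the part that bears it (a point fixed in the world has none). Each returns a list of dicts, best first, with "score" (0 to 1); they miss things now and then, are a little off and sometimes report something else, mostly with a low value. They report only what shows in the picture. A call takes as long as a camera call. They do not tell look-alikes from the thing itself.
- models.silhouettes(picture, name): "region" (384x512 bool, what is visible of it) and "rect" ([centre column, centre row, width, height] in pixels, round what is visible of it).
The state is a dict: "time": time; "joints": joint angles; "dq": joint speeds; "joint_efforts": joint torques, N m; "tool_pos": TCP position; "tool_rot": TCP orientation; "wrist_force": force on the tool from outside, world axes, zero at the start; "moment": the same for the moment, N m; "grip_width": finger opening in m; "finger_force": force on a finger pad.
Only numpy, scipy, OpenCV 4.12 (cv2) and the standard library are available. Lean on these libraries where they do the work, as an engineer would, in place of code of your own. Each camera call takes 0.05 s, during which the arm holds its last target. There are 200 camera calls.

## Task

Load the long pine batten into the drilling jig by pushing it along the table with the fingertips: push one end and then the other to swing it round the solder-reel post and straighten it, then slide it into the channel until its end is home against the jig's stop, and leave it there. Push gently; do not pinch the batten or lift it off the table, and leave the loose things around it where they are.

Things in the scene. Friction and masses are not known exactly. Their poses are not given: they have to be found in the camera images.
- batten: loose pine batten, a plain light-wood bar 32 wide x 220 long x 26 high (mm), about 0.1 kg, flat on the table. Origin at the centre of its underside, y along its length, z up. Its ends are alike; either may go in first. It starts outside the jig's mouth, on the post's side (the jig's +x side), within about 30 degrees of the channel's direction
- jig: fixed drilling jig: a straight channel on the table between two aluminium fences, 26 mm high, 14 mm thick, 46 mm apart. Origin on the table at the centre of its mouth; y points into the channel, x across it, z up. The mouth is flared, from about 90 mm wide at y = -16 mm to 44 mm at y = 21 mm. A steel bridge 22 mm wide crosses at y = 75 mm, its underside 46 mm up, its top 54 mm
- post: fixed post: a solder reel of 50 mm diameter and 48 mm height on a bolted-down steel spindle (58 mm to its tip), just outside the mouth on the jig's +x side, 62 to 78 mm off the channel's centre line and 40 to 55 mm before the mouth. Origin at the centre of its foot. It cannot move
- reel: bystander, leave alone: loose green solder reel standing beside the jig, 50 mm diameter, 48 mm high, origin at its foot
- offcut: bystander, leave alone: short loose offcut of the same wood, 45 x 55 x 26 mm high, origin under its centre
- lamp: bystander, leave alone: small white lamp block 50 x 70 x 30 mm with a clear arch on it, 102 mm high in all, origin under its centre
- driver: bystander, leave alone: screwdriver about 160 mm long lying flat along its own x axis, origin near its middle on the table
- tape: bystander, leave alone: roll of paper tape lying flat, 64 mm diameter, 19 mm high, origin under its centre
- tub: bystander, leave alone: open clear plastic tub 120 x 90 x 50 mm high, origin under its centre
- jig_stop (a point): centre of the foot of the channel's plywood end stop (45 mm high), on its inner face, 140 mm into the channel from the jig's origin. A batten fully home touches it, has its centre 110 mm before it and sticks 80 mm out of the mouth. Axes as the jig's
Things that resemble listed ones, but are neither listed nor needed, are in the scene too. Leave any green look-alike of the jig alone.

How it is judged:
By the outcome, as a careful person would: the job done as asked, in the order asked, and still so for the second after the job is handed in, with the robot touching nothing.
It also fails if it takes over 72 s, if anything falls off the work surface, if the arm or the gripper's body presses on something with over 40 N, if the wrist force passes 120 N, or if a joint passes its speed limit or range.

## Working session

There is one attempt and no reset: what is moved stays moved. The work goes in short steps, Python scripts to look and compute and a tool call to move; the robot and the scene stay as the last step left them, time stands still between calls to the robot, and variables do not carry over. Pictures are saved under pics/ and viewed, at most 10 in all, crops included, and the job is handed in when it is done.

Besides the shell and the picture viewer there is one more tool, called after "Request:" in YAML: its name, and indented under it one key for each argument. send_rows: Moves the arm, as the interface text tells. Its arguments: {"type":"object","properties":{"offset":{"type":"array"},"turn":{"type":"array"},"grip":{"type":"number"},"squeeze":{"type":"number"}},"required":["offset","turn"]}

```bash
mkdir -p pics; cat > h.py <<'E'
import numpy as np, cv2
from plant import ctrl, vision, models
def pts(p):
    z=p["z_map"]; v,u=np.mgrid[:384,:512]
    c=np.stack([(u-p["cx"])/p["fx"]*z,(v-p["cy"])/p["fy"]*z,z,np.ones_like(z)],-1)
    w=(c@np.array(p["cam_to_world"]).T)[...,:3]; w[z<=0]=np.nan
    return w
def find(p,name,n=3):
    w=pts(p); out=[]
    for d in models.silhouettes(p,name)[:n]:
        q=w[d["region"]]; q=q[~np.isnan(q[:,0])]
        if len(q)<5: continue
        top=np.percentile(q[:,2],95); t=q[q[:,2]>top-.008]
        r=cv2.minAreaRect((t[:,:2]*1000).astype(np.float32))
        print(name,round(d["score"],2),np.round(d["rect"]),"top",round(top,3),"rect",np.round(r[0]),np.round(r[1]),round(r[2],1))
    return
E
cat > a.py <<'E'
from h import *
p=vision.camera("top"); cv2.imwrite("pics/top0.png",p["pixels"])
for n in ["batten","jig","post","reel","offcut","lamp","driver","tape","tub"]: find(p,n)
q=vision.camera("side"); cv2.imwrite("pics/side0.png",q["pixels"])
print(ctrl.state())
E
python3 a.py
```

```text
batten 0.84 [379. 132. 104.  48.] top 0.028 rect [ 572. -121.] [221.  33.] 73.2
batten 0.61 [293. 125.  24.  28.] top 0.055 rect [589.  70.] [48. 49.] 49.7
batten 0.23 [203. 195.  35.  25.] top 0.098 rect [433. 261.] [36. 10.] 86.4
jig 0.85 [ 63. 258. 109.  59.] top 0.054 rect [304. 568.] [96. 76.] 88.8
jig 0.8 [190. 310. 103.  72.] top 0.055 rect [224. 312.] [97. 78.] 71.0
jig 0.78 [234. 145.  92.  62.] top 0.055 rect [556. 234.] [98. 78.] 78.4
post 0.93 [294. 125.  26.  31.] top 0.055 rect [589.  70.] [48. 49.] 49.7
reel 0.8 [233.  86.  20.  29.] top 0.05 rect [669. 193.] [46. 48.] 0.2
offcut 0.68 [289.  75.  27.  29.] top 0.028 rect [705.  75.] [46. 55.] 12.4
lamp 0.81 [204. 195.  37.  24.] top 0.098 rect [433. 261.] [36. 10.] 86.4
driver 0.95 [287. 205.  35.  66.] top 0.026 rect [443.  70.] [24. 77.] 62.9
tape 0.57 [162. 165.  32.  33.] top 0.02 rect [501. 351.] [61. 62.] 82.8
tub 0.95 [189.  67.  67.  68.] top 0.05 rect [719. 297.] [ 92. 120.] 61.0
{'time': 0.55, 'joints': array([ 1.23038886e+00,  3.50716264e-01,  1.65181948e+00, -4.21706015e-07,
        1.13913338e+00, -8.46595439e-02]), 'dq': array([-0.00027798, -0.00014733, -0.00039032, -0.00035074,  0.0009052 ,
        0.00036044]), 'joint_efforts': array([ 5.96137706e-04, -5.05794668e+01, -2.91541243e+01, -1.65207956e-05,
        6.92687245e-04, -1.45228341e-05]), 'tool_pos': array([0.13912862, 0.53207684, 0.21507323]), 'tool_rot': array([-3.14151642e+00, -6.08475666e-06,  2.88584491e+00]), 'wrist_force': array([-0.13670013,  0.92719273, -0.56117537]), 'moment': array([ 0.02899364,  0.02823048, -0.00549674]), 'finger_force': 0.0, 'grip_width': 0.08514056739129433}
```

View pics/top0.png

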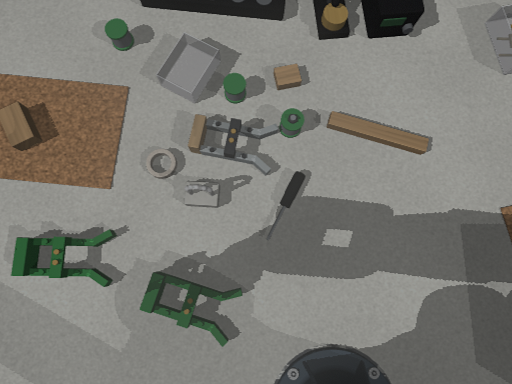

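View pics/side0.png

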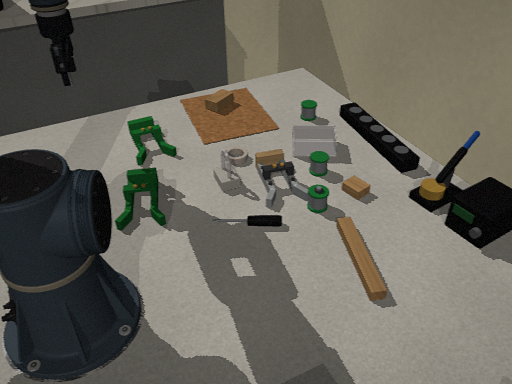

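The top view shows the grey jig (mouth at about px 265,150) opening to the right, the post at (292,122) and the batten from (330,120) to (428,145). The driver handle, near (300,175), is close to the channel's line.

```bash
cat > b.py <<'E'
from h import *
p=vision.camera("top"); w=pts(p)
ds=[d for d in models.silhouettes(p,"jig") if abs(d["rect"][0]-234)<20]
q=w[ds[0]["region"]]; q=q[~np.isnan(q[:,0])]
u=np.array([.2,.98]); u/=np.linalg.norm(u)
# fences in height 18-32mm: refine the axis
f=q[(q[:,2]>.02)&(q[:,2]<.031)][:,:2]*1000
def fr(a,O,u): n=np.array([u[1],-u[0]]); return np.stack([(a-O)@n,(a-O)@u],1)
O=np.array([533.,123.])
for it in range(4):
    L=fr(f,O,u); m=(L[:,1]>25)&(L[:,1]<135)
    s=[]
    for sg in (1,-1):
        k=m&(L[:,0]*sg>15)&(L[:,0]*sg<48)
        c=np.polyfit(L[k,1],L[k,0],1); s.append(c); 
    print(s,m.sum())
    n=np.array([u[1],-u[0]]); sl=(s[0][0]+s[1][0])/2
    O=O+n*(s[0][1]+s[1][1])/2; u=u+sl*n; u/=np.linalg.norm(u)
L=fr(q[:,:2]*1000,O,u)
b=(q[:,2]>.05); print("bridge y",np.percentile(L[b,1],[2,50,98]),"x",np.percentile(L[b,0],[2,98]))
b=(q[:,2]>.04)&(q[:,2]<.048); print("stop y",np.percentile(L[b,1],[2,50,98]))
fl=fr(f,O,u); print("fences y",np.percentile(fl[:,1],[.5,99.5]))
O=O+u*((np.percentile(L[q[:,2]>.05,1],[2,98]).mean())-75)
print("O",O,"u",u,np.degrees(np.arctan2(u[0],u[1])))
np.savez("jig.npz",O=O,u=u)
for n in ["batten","post","driver","offcut","reel"]:
    d=models.silhouettes(p,n)[0]; a=w[d["region"]]; a=a[(a[:,2]>.006)]
    A=fr(a[:,:2]*1000,O,u)
    r=cv2.minAreaRect(A[a[:,2]>(.02 if n!="driver" else .006)].astype(np.float32)); print(n,np.round(cv2.boxPoints(r)).tolist(),np.round(r[2],1))
E
python3 b.py
```

```text
[array([-1.31456543e-02,  3.02540192e+01]), array([-2.53270122e-03, -2.99197223e+01])] 522
[array([-4.91358612e-03,  3.00418169e+01]), array([ 6.07356477e-03, -3.01600831e+01])] 521
[array([-5.48665794e-03,  3.01004929e+01]), array([ 5.30079650e-03, -3.00898509e+01])] 522
[array([-5.39483536e-03,  3.00952445e+01]), array([ 5.39218237e-03, -3.00950614e+01])] 522
bridge y [65.2571379  75.60168098 86.32761383] x [-36.83472006  37.38649503]
stop y [ 66.35669178 150.90534615 162.59442807]
fences y [-12.25856123 152.97847501]
O [533.26378425 123.75442012] u [0.19274989 0.98124792] 11.113308449450173
batten [[57.0, -339.0], [91.0, -343.0], [112.0, -125.0], [79.0, -122.0]] 84.4
post [[31.0, -49.0], [73.0, -75.0], [99.0, -35.0], [57.0, -8.0]] 57.5
driver [[-194.0, -47.0], [-43.0, -93.0], [-35.0, -70.0], [-187.0, -23.0]] 72.8
offcut [[146.0, 3.0], [167.0, -49.0], [210.0, -31.0], [189.0, 20.0]] 22.1
reel [[92.0, 113.0], [101.0, 68.0], [147.0, 78.0], [138.0, 122.0]] 11.8
```

Request:
send_rows:
  offset:
    - [0,0,0]
    - [0,0,0]
    - [0,0,0]
    - [0,0,0]
    - [0,0,0]
    - [0,0,0]
    - [0,0,0]
    - [0,0,0]
    - [0,0,0]
    - [0,0,0]
  turn:
    - [0,0,7.1]
    - [0,0,7.1]
    - [0,0,7.1]
    - [0,0,7.1]
    - [0,0,7.1]
    - [0,0,7.1]
    - [0,0,7.1]
    - [0,0,7.1]
    - [0,0,7.1]
    - [0,0,7.1]
  grip: 255
  squeeze: 20

```text
time: 1.73
tool_pos: [0.1391, 0.5321, 0.2151]
tool_rot: [-3.142, 0.0, 1.641]
wrist_force: [0.4, 0.4, -0.2]
grip_width: 0.0
finger_force: 0.0
```

Request:
send_rows:
  offset:
    - [0,0,0]
    - [0,0,0]
    - [0,0,0]
    - [-2.35,3.07,0]
    - [-2.35,3.07,0]
    - [-2.35,3.07,0]
    - [-2.35,3.07,0]
    - [-2.35,3.07,0]
    - [-2.35,3.07,0]
    - [-2.35,3.07,0]
  turn:
    - [0,0,5.15]
    - [0,0,5.15]
    - [0,0,5.1]
    - [0,0,0]
    - [0,0,0]
    - [0,0,0]
    - [0,0,0]
    - [0,0,0]
    - [0,0,0]
    - [0,0,0]

```text
time: 2.57
tool_pos: [0.3194, 0.3279, 0.2153]
tool_rot: [3.141, -0.0, 1.378]
wrist_force: [0.7, 1.0, -0.4]
grip_width: -0.0
finger_force: 0.0
```

Request:
send_rows:
  offset:
    - [-2.35,3.07,0]
    - [-2.35,3.07,0]
    - [-2.35,3.07,0]
    - [-2.35,3.07,0]
    - [-2.35,3.07,0]
    - [-2.35,3.07,0]
    - [-2.35,3.07,0]
    - [-2.35,3.07,0]
    - [-2.35,3.07,0]
    - [-2.35,3.07,0]
  turn:
    - [0,0,0]
    - [0,0,0]
    - [0,0,0]
    - [0,0,0]
    - [0,0,0]
    - [0,0,0]
    - [0,0,0]
    - [0,0,0]
    - [0,0,0]
    - [0,0,0]

```text
time: 3.4
tool_pos: [0.5758, 0.0382, 0.2151]
tool_rot: [3.141, -0.0, 1.378]
wrist_force: [-0.2, 0.2, 0.0]
grip_width: -0.0
finger_force: 0.0
```

```bash
cat > c.py <<'E'
import sys
from h import *
J=np.load("jig.npz"); O,u=J["O"],J["u"]; n=np.array([u[1],-u[0]])
def loc(a): return np.stack([(a-O)@n,(a-O)@u],-1)
s=ctrl.state(); t=s["tool_pos"]*1000
print("t",s["time"],"tcp jig",np.round(loc(t[:2]),1),"z",round(t[2],1),"yaw",np.round(np.degrees(s["tool_rot"]),1),"jig yaw",round(np.degrees(np.arctan2(u[1],u[0])),1),"F",np.round(s["wrist_force"],1),"w",round(s["grip_width"],3))
if len(sys.argv)>1:
    p=vision.camera("top"); w=pts(p)
    if len(sys.argv)>2: cv2.imwrite(sys.argv[2],p["pixels"])
    for d in models.silhouettes(p,"batten")[:2]:
        a=w[d["region"]]; a=a[(a[:,2]>.02)&(a[:,2]<.034)]
        if len(a)<200: continue
        A=loc(a[:,:2]*1000); r=cv2.minAreaRect(A.astype(np.float32)); b=cv2.boxPoints(r)
        print("batten",round(d["score"],2),"c",np.round(r[0],1),np.round(r[1],1),"corners",np.round(b).tolist())
E
python3 c.py 1
```

```text
t 3.4 tcp jig [ 58.2 -75.8] z 215.1 yaw [180.   -0.   78.9] jig yaw 78.9 F [-0.2  0.2  0. ] w -0.0
batten 0.64 c [  90.6 -173.8] [101.4  32.4] corners [[69.0, -223.0], [101.0, -226.0], [112.0, -125.0], [80.0, -122.0]]
```

Request:
send_rows:
  offset:
    - [-2.13,2.8,0]
    - [-2.13,2.8,0]
    - [-2.13,2.8,0]
    - [0,0,3.5]
    - [0,0,3.5]
    - [0,0,3.5]
    - [0,0,3.5]
    - [0,0,3.5]
    - [0,0,1]
    - [0,0,0.8]
  turn:
    - [0,0,0]
    - [0,0,0]
    - [0,0,0]
    - [0,0,0]
    - [0,0,0]
    - [0,0,0]
    - [0,0,0]
    - [0,0,0]
    - [0,0,0]
    - [0,0,0]

```text
time: 4.33
tool_pos: [0.644, -0.0384, 0.0208]
tool_rot: [-3.139, 0.0, 1.378]
wrist_force: [-0.9, -0.3, 1.1]
grip_width: 0.0003
finger_force: 0.0
```

Request:
send_rows:
  offset:
    - [0,-0.8,0]
    - [0,-0.8,0]
    - [0,-0.8,0]
    - [0,-0.8,0]
    - [0,-0.8,0]
    - [0,-0.8,0]
    - [0,0,0]
  turn:
    - [0,0,0]
    - [0,0,0]
    - [0,0,0]
    - [0,0,0]
    - [0,0,0]
    - [0,0,0]
    - [0,0,0]

```text
time: 4.92
tool_pos: [0.5963, -0.0293, 0.0225]
tool_rot: [-3.141, 0.0, 1.378]
wrist_force: [-0.4, -0.1, -1.5]
grip_width: 0.0
finger_force: 0.0
```

```bash
python3 c.py 1 pics/t1.png
```

```text
t 4.9167 tcp jig [  91.4 -138.1] z 22.5 yaw [-180.    0.   79.] jig yaw 78.9 F [-0.4 -0.1 -1.5] w 0.0
```

View pics/t1.png

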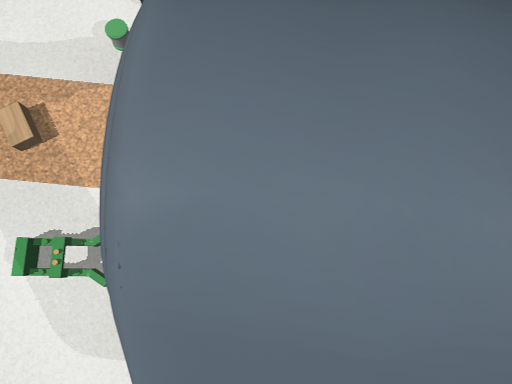

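The arm hides everything in the top view, so I'll measure from the side camera.

```bash
sed -i 's/vision.camera("top")/vision.camera(sys.argv[1])/' c.py; python3 c.py side pics/s1.png
```

```text
t 5.0167 tcp jig [  93.  -138.1] z 22.5 yaw [180.   -0.   78.9] jig yaw 78.9 F [-0.5 -0.3 -0.9] w 0.0
batten 0.72 c [  83.2 -231.6] [223.2  32.8] corners [[55.0, -341.0], [88.0, -344.0], [111.0, -122.0], [78.0, -119.0]]
```

View pics/s1.png

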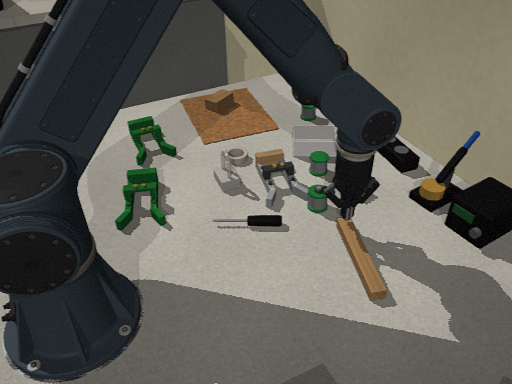

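```bash
cat > d.py <<'E'
from c import *
p=vision.camera("side"); w=pts(p)
for (x,y) in [(347,205),(347,212),(347,216),(345,219),(345,222),(347,228),(350,235)]: print(x,y,np.round(loc(w[y,x,:2]*1000)),np.round(w[y,x,2]*1000))
q=vision.camera("wrist"); cv2.imwrite("pics/w1.png",q["pixels"])
E
python3 d.py
```

```text
t 5.1167 tcp jig [  93.3 -138.1] z 22.3 yaw [180.   -0.   78.9] jig yaw 78.9 F [-0.6 -0.1 -0.3] w 0.0
347 205 [  85. -150.] 86.0
347 212 [  89. -148.] 64.0
347 216 [  89. -150.] 54.0
345 219 [  87. -147.] 43.0
345 222 [  92. -139.] 26.0
347 228 [  89. -158.] 25.0
350 235 [  86. -181.] 25.0
```

View pics/w1.png

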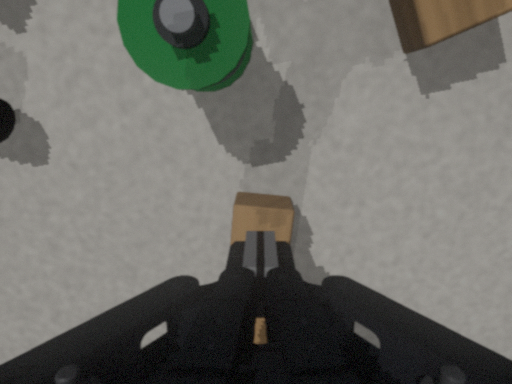

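Request:
send_rows:
  offset:
    - [0,0,-2]
    - [0,0,-2]
    - [0,0,-1]
    - [0,0,0]
    - [0,0,0]
  turn:
    - [0,0,0]
    - [0,0,0]
    - [0,0,0]
    - [0,0,0]
    - [0,0,0]

```text
time: 5.63
tool_pos: [0.5979, -0.0297, 0.072]
tool_rot: [3.141, -0.0, 1.378]
wrist_force: [-0.4, 0.1, -0.6]
grip_width: -0.0002
finger_force: 0.0
```

```bash
cat > e.py <<'E'
from c import *
p=vision.camera("side"); w=pts(p); L=loc(w[...,:2]*1000); z=w[...,2]*1000
m=(abs(L[...,0]-t_x)<30)&(abs(L[...,1]-t_y)<30)&(z>32)&(z<140) if 0 else None
tx,ty=loc(ctrl.state()["tool_pos"][:2]*1000)
for h in range(30,125,8):
    k=(abs(L[...,0]-tx)<30)&(abs(L[...,1]-ty)<30)&(z>h)&(z<=h+8)
    if k.sum(): print(h,k.sum(),np.round(np.percentile(L[k],[5,95],axis=0)).tolist())
r=p["pixels"][130:260,260:440]; cv2.imwrite("pics/s2.png",cv2.resize(r,None,fx=4,fy=4,interpolation=cv2.INTER_CUBIC))
E
python3 e.py
```

```text
t 5.6333 tcp jig [  93.  -138.1] z 72.0 yaw [180.   -0.   78.9] jig yaw 78.9 F [-0.4  0.1 -0.6] w -0.0
86 9 [[86.0, -150.0], [99.0, -142.0]]
94 37 [[80.0, -151.0], [102.0, -134.0]]
102 39 [[78.0, -151.0], [105.0, -135.0]]
110 42 [[79.0, -151.0], [104.0, -135.0]]
118 39 [[79.0, -150.0], [102.0, -139.0]]
```

View pics/s2.png

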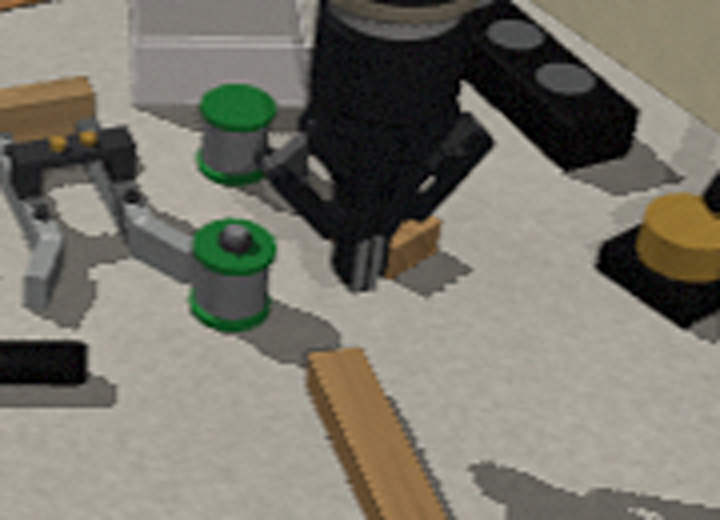

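The side view shows the tips about 17 mm above the reported TCP, although they should stand 11 mm below it. They passed over the batten without touching it. I'll go beside it and step down in free space while watching the force and the picture.

Request:
send_rows:
  offset:
    - [0,2.5,0]
    - [0,2.5,0]
    - [0,0,2.5]
    - [0,0,2.5]
    - [0,0,1.0]
    - [0,0,0.5]
    - [0,0,0]
    - [0,0,0]
  turn:
    - [0,0,0]
    - [0,0,0]
    - [0,0,0]
    - [0,0,0]
    - [0,0,0]
    - [0,0,0]
    - [0,0,0]
    - [0,0,0]

```text
time: 6.35
tool_pos: [0.6472, -0.0393, 0.0077]
tool_rot: [3.141, -0.0, 1.378]
wrist_force: [-0.6, -0.6, 0.7]
grip_width: 0.0002
finger_force: 0.0
```

```bash
sed -i 's/range(30,125,8)/range(4,70,4)/; s/z>h/z>h/; s/h+8/h+4/; s#pics/s2#pics/s3#' e.py; python3 e.py
```

```text
t 6.35 tcp jig [ 143.2 -138. ] z 7.7 yaw [180.   -0.   78.9] jig yaw 78.9 F [-0.6 -0.6  0.7] w 0.0
4 1 [[164.0, -156.0], [164.0, -156.0]]
24 5 [[136.0, -149.0], [146.0, -140.0]]
28 9 [[136.0, -151.0], [147.0, -148.0]]
32 17 [[130.0, -151.0], [154.0, -137.0]]
36 16 [[129.0, -151.0], [152.0, -136.0]]
40 20 [[129.0, -150.0], [153.0, -134.0]]
44 18 [[130.0, -149.0], [155.0, -140.0]]
48 22 [[129.0, -151.0], [154.0, -134.0]]
52 16 [[129.0, -150.0], [155.0, -139.0]]
56 17 [[129.0, -151.0], [154.0, -138.0]]
60 14 [[130.0, -151.0], [148.0, -144.0]]
64 8 [[128.0, -152.0], [152.0, -144.0]]
68 37 [[124.0, -153.0], [169.0, -145.0]]
```

Request:
send_rows:
  offset:
    - [0,0,0.5]
    - [0,0,0.5]
    - [0,0,0.3]
    - [0,0,0]
  turn:
    - [0,0,0]
    - [0,0,0]
    - [0,0,0]
    - [0,0,0]

```text
time: 6.73
tool_pos: [0.6464, -0.0392, -0.0066]
tool_rot: [-3.141, 0.0, 1.378]
wrist_force: [-0.5, 0.8, 0.5]
grip_width: -0.0003
finger_force: 0.0
```

Request:
send_rows:
  offset:
    - [0,-0.7,0]
    - [0,-0.7,0]
    - [0,-0.7,0]
    - [0,-0.7,0]
    - [0,0,0]
  turn:
    - [0,0,0]
    - [0,0,0]
    - [0,0,0]
    - [0,0,0]
    - [0,0,0]

```text
time: 7.15
tool_pos: [0.6179, -0.0336, -0.0059]
tool_rot: [-3.14, 0.0, 1.378]
wrist_force: [-0.5, -0.5, -0.7]
grip_width: -0.0001
finger_force: 0.0
```

```bash
python3 c.py side; python3 e.py|sed -n 2,6p
```

```text
t 7.15 tcp jig [ 113.4 -138.1] z -5.9 yaw [-179.9    0.    79. ] jig yaw 78.9 F [-0.5 -0.5 -0.7] w -0.0
batten 0.56 c [  79.2 -234.3] [220.4  34.8] corners [[58.0, -344.0], [93.0, -345.0], [101.0, -125.0], [66.0, -124.0]]
batten 0.43 c [146.6 207. ] [ 98.2 119.6] corners [[75.0, 178.0], [189.0, 143.0], [218.0, 236.0], [104.0, 271.0]]
4 1 [[139.0, -166.0], [139.0, -166.0]]
12 4 [[106.0, -149.0], [114.0, -144.0]]
16 13 [[105.0, -151.0], [120.0, -144.0]]
20 24 [[95.0, -151.0], [124.0, -131.0]]
24 76 [[86.0, -165.0], [117.0, -126.0]]
```

Request:
send_rows:
  offset:
    - [0,-0.5,0]
    - [0,-0.7,0]
    - [0,-0.7,0]
    - [0,-0.7,0]
    - [0,-0.7,0]
    - [0,-0.7,0]
    - [0,-0.7,0]
    - [0,-0.7,0]
    - [0,-0.5,0]
    - [0,0,0]
  turn:
    - [0,0,0]
    - [0,0,0]
    - [0,0,0]
    - [0,0,0]
    - [0,0,0]
    - [0,0,0]
    - [0,0,0]
    - [0,0,0]
    - [0,0,0]
    - [0,0,0]

```text
time: 8.13
tool_pos: [0.5604, -0.0224, -0.006]
tool_rot: [-3.141, 0.0, 1.378]
wrist_force: [0.3, 0.0, 0.2]
grip_width: 0.0002
finger_force: 0.0
```

```bash
python3 c.py side
```

```text
t 8.1333 tcp jig [  54.7 -138.1] z -6.0 yaw [-179.9    0.    79. ] jig yaw 78.9 F [0.3 0.  0.2] w 0.0
batten 0.7 c [  54.9 -234. ] [ 39.  221.8] corners [[-0.0, -136.0], [74.0, -345.0], [110.0, -332.0], [36.0, -123.0]]
batten 0.56 c [ 5.4 66.3] [177.7 106.1] corners [[-57.0, -16.0], [49.0, -28.0], [68.0, 149.0], [-38.0, 160.0]]
```

Request:
send_rows:
  offset:
    - [0,3,0]
    - [0,3.2,0]
    - [0,3.2,0]
    - [-3.6,0,0]
    - [-3.6,0,0]
    - [-3.6,0,0]
    - [-3.6,0,0]
    - [-3.6,0,0]
    - [0,-1,0]
    - [0,-1,0]
  turn:
    - [0,0,0]
    - [0,0,0]
    - [0,0,0]
    - [0,0,0]
    - [0,0,0]
    - [0,0,0]
    - [0,0,0]
    - [0,0,0]
    - [0,0,0]
    - [0,0,0]

```text
time: 9.07
tool_pos: [0.5992, -0.2157, -0.0061]
tool_rot: [3.141, 0.0, 1.375]
wrist_force: [0.3, 0.2, -0.6]
grip_width: -0.0001
finger_force: 0.0
```

Request:
send_rows:
  offset:
    - [0,-0.8,0]
    - [0,-0.8,0]
    - [0,-0.8,0]
    - [0,-0.8,0]
    - [0,-0.8,0]
    - [0,-0.8,0]
    - [0,-0.8,0]
    - [0,-0.8,0]
    - [0,-0.6,0]
    - [0,0,0]
  turn:
    - [0,0,0]
    - [0,0,0]
    - [0,0,0]
    - [0,0,0]
    - [0,0,0]
    - [0,0,0]
    - [0,0,0]
    - [0,0,0]
    - [0,0,0]
    - [0,0,0]

```text
time: 9.9
tool_pos: [0.5297, -0.1997, -0.006]
tool_rot: [-3.141, -0.0, 1.378]
wrist_force: [-0.9, 0.6, 0.3]
grip_width: 0.0
finger_force: 0.0
```

```bash
python3 c.py side
```

```text
t 9.9 tcp jig [  58.8 -318.1] z -6.0 yaw [-179.9   -0.    78.9] jig yaw 78.9 F [-0.9  0.6  0.3] w 0.0
batten 0.84 c [  28.6 -229.2] [220.3  33.9] corners [[10.0, -339.0], [44.0, -340.0], [47.0, -119.0], [13.0, -119.0]]
```

Request:
send_rows:
  offset:
    - [0,1.5,0]
    - [3,0,0]
    - [3,0,0]
    - [2.9,0,0]
    - [0,-0.8,0]
    - [0,-0.7,0]
    - [0,-0.7,0]
    - [0,-0.7,0]
    - [0,-0.7,0]
    - [0,-0.7,0]
  turn:
    - [0,0,0]
    - [0,0,0]
    - [0,0,0]
    - [0,0,0]
    - [0,0,0]
    - [0,0,0]
    - [0,0,0]
    - [0,0,0]
    - [0,0,0]
    - [0,0,0]

```text
time: 10.83
tool_pos: [0.5198, -0.1079, -0.0058]
tool_rot: [3.141, 0.0, 1.377]
wrist_force: [0.3, -0.4, -0.2]
grip_width: -0.0002
finger_force: 0.4
```

Request:
send_rows:
  offset:
    - [0,0,0]
    - [0,0,0]
  turn:
    - [0,0,0]
    - [0,0,0]

```text
time: 11.0
tool_pos: [0.5201, -0.1076, -0.0058]
tool_rot: [-3.141, -0.0, 1.377]
wrist_force: [0.2, 0.2, 0.1]
grip_width: -0.0
finger_force: 0.0
```

```bash
python3 c.py side
```

```text
t 11.0 tcp jig [  31.7 -229.5] z -5.8 yaw [-180.    -0.    78.9] jig yaw 78.9 F [0.2 0.2 0.1] w -0.0
```

Request:
send_rows:
  offset:
    - [0,3,0]
    - [-3.5,0,0]
    - [-3.5,0,0]
    - [-3.5,0,0]
    - [-3.7,0,0]
    - [0,-3,0]
    - [0,-3.1,0]
    - [0,0,0]
  turn:
    - [0,0,0]
    - [0,0,0]
    - [0,0,0]
    - [0,0,0]
    - [0,0,0]
    - [0,0,0]
    - [0,0,0]
    - [0,0,0]

```text
time: 11.77
tool_pos: [0.4577, -0.2395, -0.0069]
tool_rot: [-3.136, -0.002, 1.376]
wrist_force: [0.4, 0.8, -0.3]
grip_width: -0.0001
finger_force: 0.0
```

```bash
python3 c.py side pics/s4.png; python3 c.py top
```

```text
t 11.7667 tcp jig [  -4.2 -371. ] z -6.9 yaw [-1.797e+02 -1.000e-01  7.880e+01] jig yaw 78.9 F [ 0.4  0.8 -0.3] w -0.0
batten 0.43 c [-79.5 -70.4] [25.3 76.4] corners [[-120.0, -69.0], [-48.0, -96.0], [-39.0, -72.0], [-111.0, -45.0]]
t 11.8667 tcp jig [   0.9 -371.5] z -5.8 yaw [-180.    -0.    78.9] jig yaw 78.9 F [ 0.6 -0.5 -0.2] w 0.0
batten 0.79 c [   1.  -229.8] [219.8  32.8] corners [[-16.0, -340.0], [17.0, -340.0], [18.0, -120.0], [-15.0, -120.0]]
batten 0.63 c [-77.5 -71.4] [22.7 80.2] corners [[-119.0, -73.0], [-41.0, -92.0], [-36.0, -70.0], [-114.0, -51.0]]
```

View pics/s4.png

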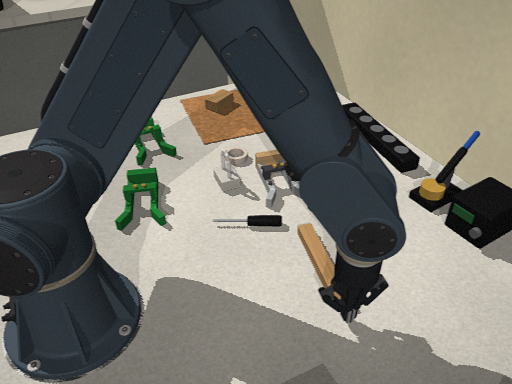

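The side view shows the batten lined up with the mouth and the fingers behind its far end. The top view measures it at x = 1 mm and 0.3°. Now I'll push it in.

Request:
send_rows:
  offset:
    - [0.9,0,0]
    - [0.8,0,0]
    - [0.8,0,0]
    - [0.8,0,0]
    - [0.9,0,0]
    - [0.9,0,0]
    - [0.9,0,0]
    - [0.9,0,0]
    - [0.9,0,0]
    - [0.9,0,0]
  turn:
    - [0,0,0]
    - [0,0,0]
    - [0,0,0]
    - [0,0,0]
    - [0,0,0]
    - [0,0,0]
    - [0,0,0]
    - [0,0,0]
    - [0,0,0]
    - [0,0,0]

```text
time: 12.8
tool_pos: [0.4797, -0.1544, -0.0059]
tool_rot: [3.142, 0.0, 1.378]
wrist_force: [-0.2, -1.1, -0.2]
grip_width: -0.0002
finger_force: 0.3
```

```bash
python3 c.py top
```

```text
t 12.8 tcp jig [   1.  -283.3] z -5.9 yaw [180.    0.   78.9] jig yaw 78.9 F [-0.2 -1.1 -0.2] w -0.0
```

```bash
sed -i 's/len(a)<200/len(a)<60/; s/\[:2\]:$/[:4]:/' c.py; python3 c.py side; python3 c.py top
```

```text
t 12.9 tcp jig [   0.9 -282.9] z -5.9 yaw [-180.   -0.   79.] jig yaw 78.9 F [ 0.4 -0.5 -0. ] w 0.0
batten 0.63 c [  -2.4 -166.1] [ 32.7 229.4] corners [[-19.0, -51.0], [-18.0, -281.0], [14.0, -281.0], [13.0, -51.0]]
t 13.0 tcp jig [   1.2 -284.1] z -5.9 yaw [180.   0.  79.] jig yaw 78.9 F [ 0.9  0.9 -0.7] w -0.0
batten 0.91 c [  -0.3 -135.8] [ 33. 166.] corners [[-17.0, -53.0], [-17.0, -219.0], [16.0, -219.0], [16.0, -53.0]]
```

Request:
send_rows:
  offset:
    - [0.8,0,0]
    - [0.9,0,0]
    - [0.9,0,0]
    - [0.9,0,0]
    - [0.9,0,0]
    - [0.9,0,0]
    - [0.9,0,0]
    - [0.9,0,0]
    - [0.9,0,0]
    - [0.9,0,0]
  turn:
    - [0,0,0]
    - [0,0,0]
    - [0,0,0]
    - [0,0,0]
    - [0,0,0]
    - [0,0,0]
    - [0,0,0]
    - [0,0,0]
    - [0,0,0]
    - [0,0,0]

```text
time: 13.93
tool_pos: [0.4967, -0.067, -0.0059]
tool_rot: [-3.142, -0.0, 1.378]
wrist_force: [-0.4, -1.9, 1.0]
grip_width: -0.0001
finger_force: 0.8
```

```bash
python3 c.py side; python3 c.py top
```

```text
t 13.9333 tcp jig [   0.9 -194.2] z -5.9 yaw [-180.   -0.   79.] jig yaw 78.9 F [-0.4 -1.9  1. ] w -0.0
batten 0.93 c [ -3.  -76.6] [ 32.3 215.8] corners [[-20.0, 31.0], [-19.0, -185.0], [14.0, -184.0], [13.0, 31.0]]
batten 0.5 c [-0.4 68.8] [174.8  92.5] corners [[-55.0, -13.0], [37.0, -23.0], [54.0, 151.0], [-38.0, 160.0]]
t 14.0333 tcp jig [   0.8 -193.9] z -6.0 yaw [-180.   -0.   79.] jig yaw 78.9 F [-0.  -0.8 -0.2] w -0.0
```

Request:
send_rows:
  offset:
    - [0.8,0,0]
    - [0.9,0,0]
    - [0.9,0,0]
    - [0.9,0,0]
    - [0.9,0,0]
    - [0.9,0,0]
    - [0.9,0,0]
    - [0.9,0,0]
    - [0.7,0,0]
    - [0.5,0,0]
  turn:
    - [0,0,0]
    - [0,0,0]
    - [0,0,0]
    - [0,0,0]
    - [0,0,0]
    - [0,0,0]
    - [0,0,0]
    - [0,0,0]
    - [0,0,0]
    - [0,0,0]

```text
time: 14.97
tool_pos: [0.5127, 0.0144, -0.0059]
tool_rot: [3.142, -0.0, 1.378]
wrist_force: [-0.1, -0.9, -0.3]
grip_width: -0.0001
finger_force: 0.4
```

Request:
send_rows:
  offset:
    - [0.3,0,0]
    - [0.3,0,0]
    - [0.3,0,0]
    - [0,0,0]
  turn:
    - [0,0,0]
    - [0,0,0]
    - [0,0,0]
    - [0,0,0]

```text
time: 15.3
tool_pos: [0.5143, 0.0226, -0.0059]
tool_rot: [3.142, -0.0, 1.378]
wrist_force: [-0.7, -0.1, -0.2]
grip_width: 0.0003
finger_force: 0.0
```

```bash
python3 c.py side
```

```text
t 15.3 tcp jig [   0.9 -102.9] z -5.9 yaw [180.   -0.   78.9] jig yaw 78.9 F [-0.7 -0.1 -0.2] w 0.0
batten 0.95 c [-7.1  0.1] [187.8  37.6] corners [[-29.0, -93.0], [8.0, -94.0], [15.0, 93.0], [-22.0, 95.0]]
```

Not home yet, about 12 mm to go. I'll creep in until the force rises.

Request:
send_rows:
  offset:
    - [0.3,0,0]
    - [0.3,0,0]
    - [0.2,0,0]
    - [0.1,0,0]
    - [0.1,0,0]
  turn:
    - [0,0,0]
    - [0,0,0]
    - [0,0,0]
    - [0,0,0]
    - [0,0,0]

```text
time: 15.82
tool_pos: [0.5162, 0.0323, -0.0059]
tool_rot: [3.142, 0.0, 1.378]
wrist_force: [0.1, -0.3, 0.5]
grip_width: -0.0004
finger_force: 0.4
```

Request:
send_rows:
  offset:
    - [0.1,0,0]
    - [0.1,0,0]
    - [0,0,0]
  turn:
    - [0,0,0]
    - [0,0,0]
    - [0,0,0]

```text
time: 16.07
tool_pos: [0.5166, 0.0342, -0.0059]
tool_rot: [3.142, -0.0, 1.378]
wrist_force: [-0.2, 0.2, -0.1]
grip_width: -0.0001
finger_force: 0.0
```

Request:
send_rows:
  offset:
    - [0.1,0,0]
    - [0.1,0,0]
    - [0,0,0]
  turn:
    - [0,0,0]
    - [0,0,0]
    - [0,0,0]

```text
time: 16.32
tool_pos: [0.5169, 0.0362, -0.0059]
tool_rot: [3.142, -0.0, 1.378]
wrist_force: [0.0, 0.2, -0.6]
grip_width: 0.0001
finger_force: 0.0
```

Request:
send_rows:
  offset:
    - [0.1,0,0]
    - [0,0,0]
  turn:
    - [0,0,0]
    - [0,0,0]

```text
time: 16.48
tool_pos: [0.517, 0.0365, -0.0059]
tool_rot: [-3.141, 0.001, 1.378]
wrist_force: [-1.6, -6.4, 1.9]
grip_width: 0.0
finger_force: 3.3
```

Request:
send_rows:
  offset:
    - [-0.5,0,0]
    - [-1.5,0,0]
    - [-3,0,0]
    - [-2,0,-3]
    - [0,0,-4]
    - [0,0,-4]
    - [-4,0,-2]
    - [-4,0,0]
    - [-4,0,0]
    - [-4,0,0]
  turn:
    - [0,0,0]
    - [0,0,0]
    - [0,0,0]
    - [0,0,0]
    - [0,0,0]
    - [0,0,0]
    - [0,0,0]
    - [0,0,0]
    - [0,0,0]
    - [0,0,0]

```text
time: 17.32
tool_pos: [0.473, -0.1877, 0.1234]
tool_rot: [3.14, 0.0, 1.379]
wrist_force: [1.3, -0.5, -0.4]
grip_width: -0.0001
finger_force: 0.0
```

Request:
send_rows:
  offset:
    - [-3,0,0]
    - [-4,0,0]
    - [-4,0,0]
    - [-2,0,0]
    - [0,0,0]
    - [0,0,0]
  turn:
    - [0,0,0]
    - [0,0,0]
    - [0,0,0]
    - [0,0,0]
    - [0,0,0]
    - [0,0,0]

```text
time: 17.82
tool_pos: [0.448, -0.3144, 0.1225]
tool_rot: [-3.141, -0.0, 1.376]
wrist_force: [-0.1, 0.9, 0.6]
grip_width: 0.0004
finger_force: 0.0
```

```bash
python3 c.py top pics/t5.png; python3 -c "
from h import *
p=vision.camera('top')
for n in ['reel','driver','offcut']: find(p,n,1)"
```

```text
t 17.8167 tcp jig [   0.8 -446.4] z 122.5 yaw [-180.    -0.    78.8] jig yaw 78.9 F [-0.1  0.9  0.6] w 0.0
batten 0.56 c [-0.7 30.4] [219.8  33.2] corners [[-17.0, -80.0], [16.0, -80.0], [16.0, 140.0], [-17.0, 140.0]]
reel 0.83 [234.  87.  25.  29.] top 0.05 rect [671. 193.] [48. 48.] 1.6
driver 0.96 [287. 205.  36.  71.] top 0.026 rect [425.  79.] [ 24. 121.] 62.8
offcut 0.86 [291.  77.  28.  24.] top 0.028 rect [705.  75.] [47. 55.] 12.1
```

View pics/t5.png

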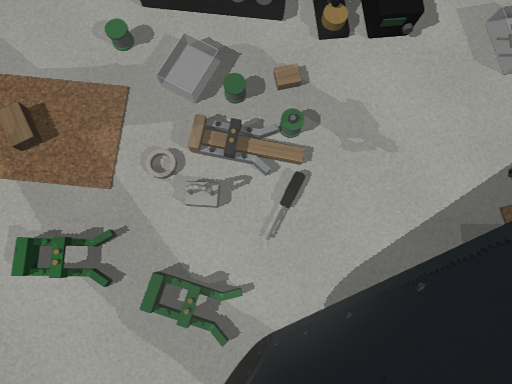

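The top view shows the batten in the channel against the stop: y runs from -80 to 140 mm, from (197,133) to (303,155) in the picture. Everything around it looks unmoved.

```bash
python3 -c "
from plant import ctrl
print(ctrl.job_done())"
```

```text
the job is handed in; nothing more can be done
None
```

The batten is home against the jig's stop: it sits straight in the channel, sticking 80 mm out of the mouth. The loose things around it look unmoved, and I handed the job in at about 18 s. On the way, one early sideways pass went over the batten without moving it, because the fingertips stand about 28 mm higher than the interface text says.

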